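# Close down the staining station

### The arm

A 6-joint arm with a two-finger parallel gripper is mounted at the origin on the work surface. World frame = base frame: x ahead of the robot, y to its left, z up, the work surface at z = 0. Lengths are in m, angles in rad, forces in N, time in s.
With the tool pointing down it reaches from about 0.25 to 0.775 m from the base axis. Payload 4 kg.
Tool frame: the origin (TCP) lies on the centre line of the jaws, within the pads' length; the fingertips stand robot.tips_ahead ahead of it and the grasp point (between the pads) lies 8 mm behind it (robot.tips_ahead is the distance from the TCP to the fingertips, in m); z points along the fingers, y is the line along which they close (so a half turn about z gives the same grasp; the last joint's range is limited). The gripper opens to 94 mm and grips with 3 to 60 N. Pads are 16 mm wide; open, the fingers measure 119 mm over their backs; the gripper's body (75 mm by 177 mm) begins 78 mm behind the grasp point.
Start: joints at [1.131, 0.087, 1.371, -0, 1.684, -0.103], TCP at [0.182, 0.519, 0.217] pointing down, gripper open.
Joint ranges: [-3.1, 3.1], [-0.76, 2.03], [0.27, 2.55], [-1.08, 4.22], [0.17, 2.65], [-2.57, 2.57]. Speed limits (rad/s): [2.79, 2.79, 3.14, 3.14, 3.14, 3.14].

### API

Orientations are given as [roll, pitch, yaw] about the fixed x, y, z axes, in that order (R = Rz(yaw) Ry(pitch) Rx(roll)).
In Python, from bench import robot, snapshot, close_job, spotter gives the robot as it stands. The module is installed in compiled form; this text tells all that it offers.
- The arm moves only by the tool servo_tool, never from a script. Its argument "commands" is one flat list of numbers, 7 for each row, row after row: the shift along the tool's x, y, z in m, then the turn, a rotation vector about the tool's x, y, z in degrees, then the finger opening in m, from 0 to 0.094. In form: [x, y, z, ax, ay, az, grip, x, y, z, ax, ay, az, grip, ...]. A call has 1 to 10 rows; each row is the pose to reach, as a shift and turn from the pose commanded when the call began, along the tool's axes at that moment; what a row does not reach only later rows make up. A row lasts 1/8 s, in which the tool goes at most 62.5 mm and 10.7 degrees, less where a joint would pass 70% of its speed; a pose out of reach is approached as far as the arm can. A call with a gripper value outside its range is refused whole. The fingers move at their own pace and stop on an object; the grip force is fixed at half the most. Time passes only in rows, so rows that repeat a pose let the fingers close. It gives the time, the measured TCP pose, the force, the opening and the grip force at its end, in the units of the state.
- robot.get_obs(): the state, without advancing time (a new reading comes with each control period).
- snapshot(name): name is "scene" or "top" or "wrist"; returns a dict with "img" (480x640x3 uint8, blue, green, red), "camera_matrix" (3x3 intrinsics, pixels), "extrinsics" (4x4, takes a point from camera to world coordinates); the wrist camera has in their place "hand_eye" (4x4, takes a point from camera to tool coordinates, whose origin is the TCP and whose axes are the flange's). Camera axes: x right, y down, z forward; pixel columns grow to the right and rows downward; lengths in m; the calibration is good to about 2 mm. A picture is of the moment at which its call begins: read the wrist's pose just before it. There is no depth.
- close_job(): hands the job in; it is judged then, once.
Trained networks look in a picture, given as the dict that the camera call returned (one of the last four; its "shot" number tells which), for a name from the list of things; names that differ only in an ending like _2 or _b are one class to them, and where a whole thing is asked for, a point or a joint stands for the part that bears it (a point fixed in the world has none). Each returns a list of dicts, best first, with "conf" (0 to 1); they miss things now and then, are a little off and sometimes report something else, mostly with a low value. They report only what shows in the picture. A call takes as long as a camera call. They do not tell look-alikes from the thing itself.
- spotter.trace(name, picture): "region" (480x640 bool, what is visible of it) and "box" ([left, top, width, height] in pixels, round what is visible of it).
The state is a dict: "time": time; "joint_positions": joint angles; "qvel": joint speeds; "joint_torque": joint torques, N m; "tool_pos": TCP position; "ee_rot": TCP orientation; "wrist_force": force on the tool from outside, world axes, zero at the start; "wrist_torque": the same for the moment, N m; "width": finger opening in m; "finger_force": force on a finger pad.
Only numpy, scipy, OpenCV 4.12 (cv2) and the standard library are available. Lean on these libraries where they do the work, as an engineer would, in place of code of your own. Each camera call takes 0.05 s, during which the arm holds its last target. There are 200 camera calls.

### The job

Close down the staining station. First move the warming plate's slide control to the black pointer tab beside its track, then slide the lidded steel pot across the plate, without lifting it, so that it stands centred in the empty white standby ring; also stand every reagent bottle, canister and slide case that is out on the bench upright on the floor of the open grey tray, packed side by side so that all of them fit (with all seven there are only a few millimetres to spare). Leave everything else on the bench where it is.

Things in the scene. Friction and masses are not known exactly. Their poses are not given: they have to be found in the camera images.
- warmer: White warming plate fixed on the bench, 200 mm (x) x 310 mm (y), top surface 25 mm above the bench. In its frame the two printed pot places lie at x = +37 mm, y = -75 and +75 mm; the slide control's track (an aluminium strip 40 mm wide, 14 mm high on the plate, 170 mm long) runs along y at x = -60 mm. Origin: centre of the underside, z up.
- heat (a joint): Position of the slide control along its track, 0 to 0.12 m: the grip stands at y = -60 mm + this value in the warmer's frame. Growing means towards the warmer's +y. Stays where it is left; dry friction about 1.5 N.
- heat_top (a point): Centre of the top face of the slide control's black grip (28 mm in x, 20 mm along the track, 40 mm high, its top 79.5 mm above the bench).
- tab: Small black pointer tab fixed on the plate just beyond the track, 14 mm (x) x 6 mm (along the track) x 4 mm; axes parallel to the warmer's. The slide control must stand level with it (same y in the tab's frame). Origin: centre of the underside.
- standby_ring: White printed ring, 116 mm outside and 104 mm inside diameter, flat on the plate at one of the two pot places; the pot starts at the other. Origin: its centre, on the plate top.
- pot: Steel staining pot with a fixed lid, low: 102 mm across, lid top 46 mm above its base, with a black cylindrical knob in the middle of the lid, 26 mm across, from 46 to 76 mm above the base. 0.36-0.59 kg. Stands on the plate; pushed from too high up it can tip. Origin: centre of the underside, z up.
- tray: Open grey storage tray fixed on the bench, outside 259 mm (its x) x 118 mm (its y) x 55 mm high, walls 5 mm, floor 5 mm thick: inside 249 x 108 mm and 50 mm deep. Three cases side by side (each across the tray, 42 mm of its length) and two columns of two bottles or canisters (50 mm each) just fill it. Origin: centre of the underside, z up.
- bottle1: Amber glass reagent bottle with a paper label, standing upright: round body 50 mm across and 56 mm high, sloping shoulder to 68 mm, then a white cylindrical cap 26 mm across from 67 to 100 mm above the base. 0.11-0.22 kg, most of it in a heavy foot. Origin: centre of the underside, z up. May be absent.
- bottle2: Amber glass reagent bottle with a paper label, standing upright: round body 50 mm across and 56 mm high, sloping shoulder to 68 mm, then a white cylindrical cap 26 mm across from 67 to 100 mm above the base. 0.11-0.22 kg, most of it in a heavy foot. Origin: centre of the underside, z up. May be absent.
- can1: Square white plastic canister with a paper band, standing upright: body 50 x 50 mm and 64 mm high (sides along its x and y), then a thin black cylindrical cap 26 mm across from 67 to 100 mm above the base (a wider white collar, 34 mm across, at its foot up to 68 mm). 0.11-0.22 kg, most of it in a heavy foot. Origin: centre of the underside, z up. May be absent.
- can2: Square white plastic canister with a paper band, standing upright: body 50 x 50 mm and 64 mm high (sides along its x and y), then a thin black cylindrical cap 26 mm across from 67 to 100 mm above the base (a wider white collar, 34 mm across, at its foot up to 68 mm). 0.11-0.22 kg, most of it in a heavy foot. Origin: centre of the underside, z up. May be absent.
- case1: Black slide case, standing upright: 96 mm long (its x) x 42 mm wide (its y) x 66 mm high, with a grey carrying rib on top 60 mm long (x) x 16 mm thick (y), from 66 to 100 mm above the base. 0.14-0.28 kg, most of it in a heavy foot. Origin: centre of the underside, z up. May be absent.
- case2: Black slide case, standing upright: 96 mm long (its x) x 42 mm wide (its y) x 66 mm high, with a grey carrying rib on top 60 mm long (x) x 16 mm thick (y), from 66 to 100 mm above the base. 0.14-0.28 kg, most of it in a heavy foot. Origin: centre of the underside, z up. May be absent.
- case3: Black slide case, standing upright: 96 mm long (its x) x 42 mm wide (its y) x 66 mm high, with a grey carrying rib on top 60 mm long (x) x 16 mm thick (y), from 66 to 100 mm above the base. 0.14-0.28 kg, most of it in a heavy foot. Origin: centre of the underside, z up. May be absent.
- dropper: Small amber dropper bottle with a black cap and rubber teat, 36 mm across, 77 mm high; it stands among the things to be packed but is not one of them. Bystander: leave it alone. Origin: centre of the underside.
- pump_bottle: Clear hand-gel pump bottle, 68 mm across, 148 mm high. Bystander: leave it alone. Origin: centre of the underside.
- wash_jar: Clear glass jar with a white ball stopper, 64 mm across, 116 mm high. Bystander: leave it alone. Origin: centre of the underside.
- marker: Marker pen, 125 mm long, lying on the bench. Bystander: leave it alone. Origin: centre of the underside.
There are look-alikes about, which are no part of the job. What is shaped like the bottle1 but yellow is not meant.

How it is judged:
On the way, in this order (a step that is already met when the one before it is completed fails the run):
1. the slide control stands level with the black pointer tab (y of heat_top in the frame of tab between -0.006 and 0.006 m), for 0.2 s.
2. the pot has been slid into the standby ring (horizontal distance between pot and standby_ring below 0.012 m and height (world z) of pot below 0.03 m and angle between pot's own z axis and vertical below 0.06 rad and linear speed of pot below 0.02 m/s), for 0.2 s.
At the end, for the whole second after the job is handed in: Slide control within 6 mm of the tab along the track; pot upright, at rest on the plate, within 12 mm of the ring's centre; every bottle, canister and case present stands upright (within 7 degrees), at rest on the tray's floor, inside its walls (all of step 1 and all of step 2 and z of bottle1 in the frame of tray between 0 and 0.011 m and x of bottle1 in the frame of tray between -0.123 and 0.123 m and y of bottle1 in the frame of tray between -0.053 and 0.053 m and angle between each of bottle1, bottle2, can1, can2, case1, case2, case3's own z axis and vertical below 0.12 rad and linear speed of each of bottle1, bottle2, can1, can2, case1, case2, case3 below 0.02 m/s and z of bottle2 in the frame of tray between 0 and 0.011 m and x of bottle2 in the frame of tray between -0.123 and 0.123 m and y of bottle2 in the frame of tray between -0.053 and 0.053 m and z of can1 in the frame of tray between 0 and 0.011 m and x of can1 in the frame of tray between -0.123 and 0.123 m and y of can1 in the frame of tray between -0.053 and 0.053 m and z of can2 in the frame of tray between 0 and 0.011 m and x of can2 in the frame of tray between -0.123 and 0.123 m and y of can2 in the frame of tray between -0.053 and 0.053 m and z of case1 in the frame of tray between 0 and 0.011 m and x of case1 in the frame of tray between -0.123 and 0.123 m and y of case1 in the frame of tray between -0.053 and 0.053 m and z of case2 in the frame of tray between 0 and 0.011 m and x of case2 in the frame of tray between -0.123 and 0.123 m and y of case2 in the frame of tray between -0.053 and 0.053 m and z of case3 in the frame of tray between 0 and 0.011 m and x of case3 in the frame of tray between -0.123 and 0.123 m and y of case3 in the frame of tray between -0.053 and 0.053 m); the robot touches nothing.
It fails at once if the pot is lifted more than 10 mm off the plate (height (world z) of pot above 0.035 m).
It fails at once if the pot is tipped (angle between pot's own z axis and vertical above 0.25 rad).
It fails at once if a bystander is moved by more than 6 cm or knocked over (distance of any of dropper, pump_bottle, wash_jar, marker from where it was at the start of the episode above 0.06 m or angle between any of dropper, pump_bottle, wash_jar's own z axis and vertical above 0.7 rad).
Of bottle1, bottle2, can1, can2, case1, case2, case3 only 5 to 7 are there at a start; the rules pass over those that are not, and their reading is None.
At some moment in a run one of bottle1, bottle2, can1, can2, case1, case2, case3 may be knocked a few centimetres aside while the robot is not near it.
It also fails if it takes over 208 s, if anything falls off the work surface, if the arm or the gripper's body presses on something with over 40 N, if the wrist force passes 120 N, or if a joint passes its speed limit or range.

## Working session

There is one attempt and no reset: what is moved stays moved. The work goes in short steps, Python scripts to look and compute and a tool call to move; the robot and the scene stay as the last step left them, time stands still between calls to the robot, and variables do not carry over. Pictures are saved under pics/ and viewed, at most 14 in all, crops included, and the job is handed in when it is done.

Besides the shell and the picture viewer there is one more tool, called after ">>>" as a command line: name --argument value ..., lists and objects as JSON in quotes. servo_tool: Moves the arm, as the interface text tells. Its arguments: {"type":"object","properties":{"commands":{"type":"array","items":{"type":"number"}}},"required":["commands"]}

```bash
mkdir -p pics; ls
python3 - <<'E'
from bench import robot,snapshot
import cv2,numpy as np
print(robot.get_obs(), robot.tips_ahead)
for n in("scene","top"):
    s=snapshot(n); cv2.imwrite(f"pics/{n}0.png",s["img"]); print(n,s["shot"],s["camera_matrix"].tolist(),np.round(s["extrinsics"],4).tolist())
E
```

```text
pics
{'time': 0.0, 'joint_positions': array([ 1.13091657e+00,  8.79116509e-02,  1.37221874e+00, -1.63994931e-05,
        1.68359412e+00, -1.03069401e-01]), 'qvel': array([ 5.89078437e-05, -4.01188659e-04,  1.61018352e-04, -9.97673223e-04,
        2.32244135e-03,  9.69935297e-04]), 'joint_torque': array([ 1.28230934e-05, -3.40182388e+01, -3.02419496e+01,  7.15663726e-02,
        3.29946668e-02, -1.78744003e-04]), 'tool_pos': array([0.18153577, 0.51862998, 0.21534586]), 'ee_rot': array([-3.13947043e+00, -2.03127417e-04,  2.80478025e+00]), 'wrist_force': array([ 0.64051877,  0.55130556, -0.32157782]), 'wrist_torque': array([ 0.04336698, -0.01180154,  0.02530038]), 'finger_force': 0.0, 'width': 0.09385795671818808} 0.011
scene 1 [[490.8805201133712, 0.0, 321.2902339202228], [0.0, 490.8805201133712, 246.7317570073543], [0.0, 0.0, 1.0]] [[-0.488, 0.7175, -0.497, 1.0505], [0.8727, 0.4109, -0.2638, 0.1928], [0.0149, -0.5625, -0.8267, 0.8842], [0.0, 0.0, 0.0, 1.0]]
top 2 [[461.7526073540795, 0.0, 323.94659341792425], [0.0, 461.7526073540795, 238.53195443692806], [0.0, 0.0, 1.0]] [[0.1487, -0.9681, 0.2015, 0.3591], [-0.9889, -0.1451, 0.0325, -0.0705], [-0.0022, -0.2041, -0.9789, 1.0523], [0.0, 0.0, 0.0, 1.0]]
```

View pics/top0.png

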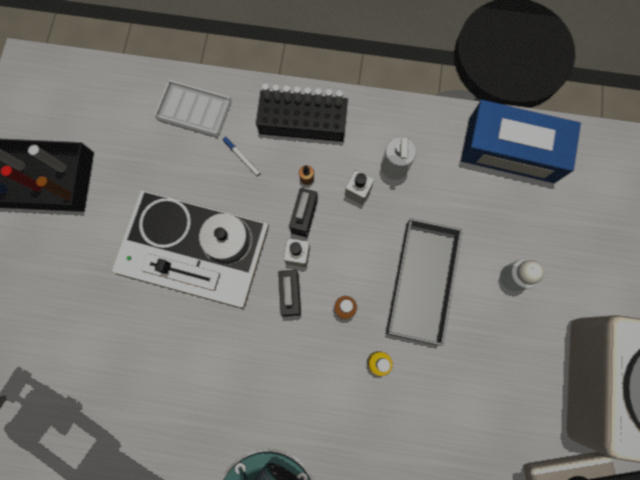

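View pics/scene0.png

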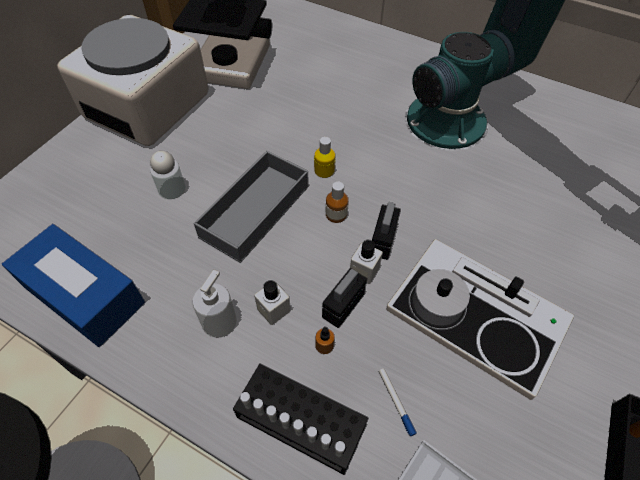

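The pictures show, in top-view pixels:
- Amber bottle at (345,307). The yellow look-alike is at (380,363) and the small dropper at (306,174); neither is wanted.
- White canisters with black caps at (359,186) and (296,251). The pump bottle at (400,155) is not one of them.
- Black cases at (303,212) and (289,292). The tube rack at (302,112) is not one of them.
- Tray at (424,282), not the slide mailer at (193,108).
- Pot at (223,237), empty ring at (165,222), slide grip at (162,266) and tab near (198,263).

So five items need packing. Next I'll fit poses with models.

```bash
cat > lib.py <<'E'
import numpy as np, cv2
from bench import robot, snapshot, spotter
from scipy.optimize import minimize
from scipy.spatial.transform import Rotation as R
def box(lx,ly,z0,z1,cx=0,cy=0):
    return np.array([[cx+a*lx/2,cy+b*ly/2,z] for a in(-1,1) for b in(-1,1) for z in(z0,z1)])
def cyl(d0,d1,z0,z1):
    t=np.linspace(0,2*np.pi,32,endpoint=False)
    return np.vstack([np.c_[d/2*np.cos(t),d/2*np.sin(t),0*t+z] for d,z in((d0,z0),(d1,z1))])
M=dict(bottle1=[cyl(.05,.05,0,.056),cyl(.05,.026,.056,.068),cyl(.026,.026,.067,.1)],
 can1=[box(.05,.05,0,.064),cyl(.034,.034,.064,.068),cyl(.026,.026,.067,.1)],
 case1=[box(.096,.042,0,.066),box(.06,.016,.066,.1)],
 pot=[cyl(.102,.102,0,.046),cyl(.026,.026,.046,.076)],
 warmer=[box(.2,.31,0,.025)], tray=[box(.259,.118,0,.055)], heat=[box(.028,.02,.039,.0795)])
def ext(s,pose=None):
    if 'extrinsics' in s: return s['extrinsics']
    T=np.eye(4); T[:3,:3]=R.from_euler('xyz',pose['ee_rot']).as_matrix(); T[:3,3]=pose['tool_pos']
    return T@s['hand_eye']
def snap(n):
    o=robot.get_obs(); s=snapshot(n); s['T']=ext(s,o); return s
def proj(s,P):
    T=np.linalg.inv(s['T']); c=P@T[:3,:3].T+T[:3,3]; u=c@s['camera_matrix'].T
    return u[:,:2]/u[:,2:]
def back(s,uv,z):
    K=np.linalg.inv(s['camera_matrix']); d=s['T'][:3,:3]@(K@np.array([uv[0],uv[1],1.])); o=s['T'][:3,3]
    return (o+d*(z-o[2])/d[2])[:2]
def render(s,parts,p,z0,roi,k=4):
    c,sn=np.cos(p[2]),np.sin(p[2]); m=np.zeros((roi[3]*k,roi[2]*k),np.uint8)
    for q in parts:
        w=np.c_[c*q[:,0]-sn*q[:,1]+p[0],sn*q[:,0]+c*q[:,1]+p[1],q[:,2]+z0]
        u=(proj(s,w)-np.array(roi[:2])+.5)*k-.5
        cv2.fillConvexPoly(m,cv2.convexHull(np.round(u*16).astype(np.int32)),1,shift=4)
    return m
def fit(views,name,z0=0,init=None,yaws=(0,.8,1.57,2.36)):
    """views: list of (snapshot, region); returns x,y,yaw, mean IoU"""
    parts=M[name]; V=[]
    for s,r in views:
        x,y,w,h=cv2.boundingRect(r.astype(np.uint8)); roi=[x-15,y-15,w+30,h+30]
        pad=np.pad(r.astype(np.uint8),40)[roi[1]+40:roi[1]+40+roi[3],roi[0]+40:roi[0]+40+roi[2]]
        V.append((s,roi,np.kron(pad,np.ones((4,4),np.uint8))))
    if init is None:
        ys,xs=np.nonzero(views[0][1]); init=back(views[0][0],(xs.mean(),ys.mean()),z0+parts[0][:,2].max()*.6)
    def cost(p):
        t=0
        for s,roi,r in V:
            m=render(s,parts,p,z0,roi); t+=1-(m&r).sum()/max((m|r).sum(),1)
        return t/len(V)
    best=None
    for a in yaws:
        q=minimize(cost,[init[0],init[1],a],method='Nelder-Mead',options=dict(initial_simplex=[[init[0],init[1],a],[init[0]+.01,init[1],a],[init[0],init[1]+.01,a],[init[0],init[1],a+.3]],xatol=2e-4,fatol=1e-4))
        if best is None or q.fun<best.fun: best=q
    return np.round([*best.x,1-best.fun],4)
E
cat > look.py <<'E'
from lib import *
S={n:snap(n) for n in("top","scene")}
D={}
for n in ["warmer","tray","pot","heat","tab","standby_ring","bottle1","can1","case1","dropper"]:
    D[n]={v:spotter.trace(n,S[v]) for v in S}
    for v in S: print(n,v,[(round(d['conf'],2),[int(x) for x in d['box']],int(d['region'].sum())) for d in D[n][v] if d['conf']>.15])
import pickle; pickle.dump((S,D),open('d.pkl','wb'))
E
python3 look.py
```

```text
warmer top [(0.98, [115, 191, 154, 118], 8167)]
warmer scene [(0.59, [386, 238, 183, 159], 10463), (0.2, [322, 269, 44, 56], 1576)]
tray top [(0.76, [382, 216, 78, 134], 6923)]
tray scene [(0.64, [193, 149, 114, 115], 6704), (0.28, [349, 238, 30, 45], 883)]
pot top [(0.84, [198, 213, 48, 47], 1790)]
pot scene [(0.94, [412, 271, 58, 54], 2499)]
heat top [(0.44, [502, 259, 41, 33], 1088)]
heat scene [(0.68, [507, 276, 14, 22], 220)]
tab top [(0.56, [343, 172, 29, 30], 608)]
tab scene []
standby_ring top [(0.64, [137, 195, 53, 51], 1927)]
standby_ring scene [(0.59, [474, 317, 64, 60], 2826)]
bottle1 top [(0.84, [334, 295, 22, 25], 444), (0.73, [366, 351, 25, 21], 537)]
bottle1 scene [(0.81, [327, 182, 22, 41], 733), (0.71, [315, 139, 19, 38], 709)]
can1 top [(0.79, [343, 170, 30, 35], 646), (0.76, [283, 238, 25, 27], 633)]
can1 scene [(0.73, [257, 278, 33, 46], 1050), (0.65, [350, 241, 31, 42], 874), (0.61, [386, 237, 186, 160], 10249)]
case1 top [(0.96, [275, 270, 26, 44], 967), (0.92, [283, 188, 35, 46], 928), (0.7, [341, 171, 30, 33], 661)]
case1 scene [(0.93, [324, 272, 45, 50], 1514), (0.63, [374, 204, 30, 52], 1003)]
dropper top [(0.67, [296, 163, 16, 21], 263)]
dropper scene [(0.61, [315, 326, 21, 28], 443)]
```

```bash
cat > fitall.py <<'E'
from lib import *
import pickle
S,D=pickle.load(open('d.pkl','rb'))
def reg(n,v,i,hull=False):
    r=D[n][v][i]['region'].astype(np.uint8)
    if hull:
        r=cv2.morphologyEx(r,cv2.MORPH_OPEN,np.ones((3,3)))
        pts=cv2.findNonZero(r); o=np.zeros_like(r); cv2.fillConvexPoly(o,cv2.convexHull(pts),1); r=o
    return r
def both(n,m,it,is_,z0=0,hull=False,yaws=(0,.8,1.57,2.36)):
    a,b=(S['top'],reg(n,'top',it,hull)),(S['scene'],reg(n,'scene',is_,hull))
    print(m, fit([a],n,z0,yaws=yaws), fit([b],n,z0,yaws=yaws), 'BOTH',fit([a,b],n,z0,yaws=yaws))
both('warmer','warmer',0,0,hull=True); both('tray','tray',0,0,hull=True)
both('pot','pot',0,0,.025,yaws=(0,))
both('bottle1','amber',0,0,yaws=(0,)); both('bottle1','yellow',1,1,yaws=(0,))
both('can1','canA',0,0,yaws=(0,.5,1)); both('can1','canB',1,1,yaws=(0,.5,1))
both('case1','caseA(289,292)',0,1); both('case1','caseB(303,212)',1,0)
for v in S:
    for z,n in((.025,'standby_ring'),(.035,'dropper')):
        ys,xs=np.nonzero(reg(n,v,0)); e=cv2.fitEllipse(cv2.convexHull(np.c_[xs,ys].astype(np.float32))); print(v,n,back(S[v],e[0],z))
print('heat scene',fit([(S['scene'],reg('heat','scene',0))],'heat',.0,yaws=(0,1.3)))
print('grip/tab top clicks', back(S['top'],(162,266),.075), back(S['top'],(198,263),.029))
E
python3 fitall.py
python3 - <<'E'
import cv2
a=cv2.imread('pics/top0.png')[180:320,100:330]; cv2.imwrite('pics/crop1.png',cv2.resize(a,None,fx=3.4,fy=3.4,interpolation=cv2.INTER_CUBIC))
E
```

```text
warmer [0.5066 0.2614 3.0299 0.9843] [ 0.5075  0.2606 -0.1179  0.9616] BOTH [ 0.5067  0.261  -0.1136  0.9722]
tray [ 0.5065 -0.2681  3.0772  0.9765] [ 0.5083 -0.2686 -0.0627  0.9664] BOTH [ 0.5078 -0.2683 -0.0654  0.9704]
pot [0.537  0.1846 0.1763 0.9305] [0.5345 0.1822 0.2081 0.9575] BOTH [0.5356 0.1827 0.2358 0.9415]
amber [ 0.4246 -0.1041  0.0593  0.9359] [ 0.4236 -0.1041 -0.0255  0.9312] BOTH [ 0.4245 -0.1038  0.1581  0.9321]
yellow [ 0.3181 -0.1925  0.2585  0.9569] [ 0.3184 -0.194  -0.0582  0.935 ] BOTH [ 0.3185 -0.1933  0.2947  0.9377]
canA [ 0.7012 -0.0972  1.2568  0.9238] [ 0.6997 -0.098   1.2018  0.8937] BOTH [ 0.7011 -0.0971 -0.3193  0.9064]
canB [0.5275 0.02   1.623  0.9374] [0.5282 0.0191 1.6651 0.8191] BOTH [0.5275 0.0196 0.0659 0.8754]
caseA(289,292) [0.436  0.0207 3.3655 0.9587] [0.4353 0.0198 0.2251 0.8389] BOTH [0.4361 0.0204 3.3677 0.8965]
caseB(303,212) [ 0.6212  0.0195 -0.1093  0.9014] [ 0.6213  0.019  -0.0877  0.9342] BOTH [ 0.622   0.019  -0.0982  0.9163]
top standby_ring [0.55398213 0.33125949]
top dropper [0.71205516 0.02693524]
scene standby_ring [0.5564829  0.33145135]
scene dropper [0.72053656 0.0296596 ]
heat scene [ 0.4509  0.3004 -0.1708  0.7928]
grip/tab top clicks [0.44965969 0.29532836] [0.47253567 0.23420882]
```

View pics/crop1.png

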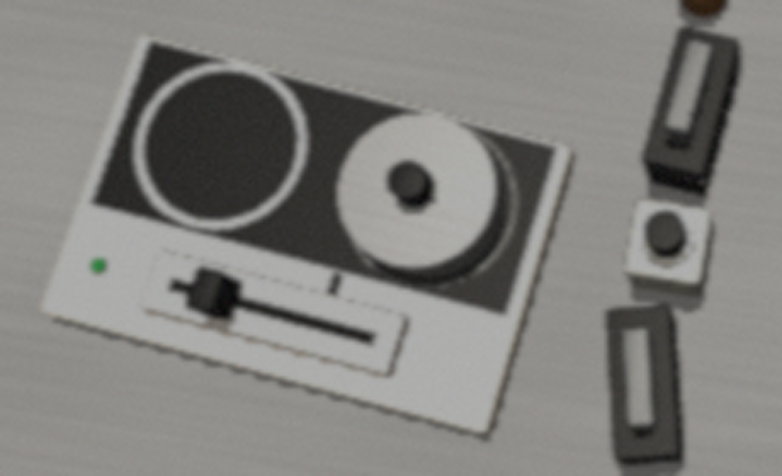

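The crop confirms the layout: slide grip at crop (213,293), tab at (335,283), pot at (418,190) and empty ring at (220,145). Next I'll move over the slide control.

```bash
cat >> lib.py <<'E'
def plan(x,y,z,yaw=None):
    """shift in tool axes and rotation vector [deg] from the present pose to tool-down pose; yaw mod pi, keeping joint 6 small"""
    o=robot.get_obs(); A=R.from_euler('xyz',o['ee_rot'])
    if yaw is None: yaw=o['ee_rot'][2]
    q1=np.arctan2(y,x); c=min((yaw+k*np.pi for k in range(-3,4)),key=lambda v:abs(q1+np.pi/2-v))
    B=R.from_euler('xyz',[np.pi,0,c]); d=A.inv().apply(np.array([x,y,z])-o['tool_pos'])
    print('move',np.round(d,4).tolist(),np.round((A.inv()*B).as_rotvec(degrees=True),2).tolist(),'yaw',round(c,3),'t',round(o['time'],2),'tcp',np.round(o['tool_pos'],4))
E
python3 - <<'E'
from lib import *
plan(.46,.27,.24,-.1136)
print(np.round(snapshot('wrist')['hand_eye'],3))
E
```

```text
move [-0.3449, -0.1432, -0.0235] [0.0, 0.0, -12.79] yaw 3.028 t 1.2 tcp [0.1818 0.5191 0.2165]
[[-0.    -0.961 -0.276  0.079]
 [ 1.    -0.     0.    -0.   ]
 [-0.    -0.276  0.961 -0.168]
 [ 0.     0.     0.     1.   ]]
```

>>> servo_tool --commands '[-0.345,-0.143,-0.0235,0,0,-12.79,0.06,-0.345,-0.143,-0.0235,0,0,-12.79,0.06,-0.345,-0.143,-0.0235,0,0,-12.79,0.06,-0.345,-0.143,-0.0235,0,0,-12.79,0.06,-0.345,-0.143,-0.0235,0,0,-12.79,0.06,-0.345,-0.143,-0.0235,0,0,-12.79,0.06,-0.345,-0.143,-0.0235,0,0,-12.79,0.06,-0.345,-0.143,-0.0235,0,0,-12.79,0.06]'

```text
time: 2.25
tool_pos: [0.4599, 0.2702, 0.2398]
ee_rot: [3.141, -0.001, 3.027]
wrist_force: [-0.6, -0.2, -0.0]
width: 0.0598
finger_force: 0.0
```

Run:
```python
from lib import *
s=snap('wrist'); print(np.round(robot.get_obs()['tool_pos'],4),robot.get_obs()['ee_rot'],robot.get_obs()['time'])
cv2.imwrite('pics/w1.png',s['img'])
import pickle; pickle.dump(s,open('w.pkl','wb'))
```

```text
[0.4594 0.2708 0.2399] [ 3.14105778e+00 -6.89655446e-04  3.02881369e+00] 2.3
```

View pics/w1.png

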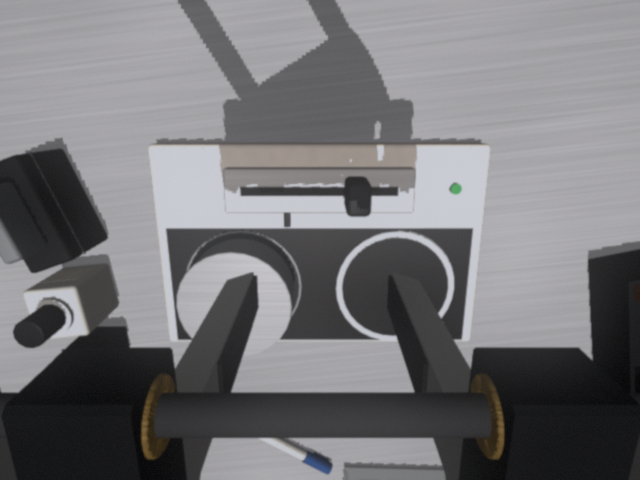

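The wrist view shows the tab at (287,219), grip at (358,197), ring centre near (396,287), and plate corners at (150,145), (489,145), (469,341) and (169,341).

Run:
```python
from lib import *; import pickle
s=pickle.load(open('w.pkl','rb'))
c=np.array([back(s,u,.025) for u in((150,145),(489,145),(469,341),(169,341))]); print(c.mean(0)); 
for n in(1,): 
  d=c[1]-c[0]; e=c[2]-c[3]; print('yaw',np.arctan2(-d[0],d[1]),np.arctan2(-e[0],e[1]),np.hypot(*d),np.hypot(*e))
W=np.array([.5067,.261]);a=-.1136;Rm=np.array([[np.cos(a),np.sin(a)],[-np.sin(a),np.cos(a)]])
for n,u,z in(('tab',(287,219),.029),('grip',(358,205),.0795),('grip edge near',(358,216),.0795),('ring',(396,287),.025),('trackL',(220,212),.039),('trackR',(414,212),.039)):
  p=back(s,u,z); print(n,p,Rm@(p-W))
for n,z in(('heat',0),):
  for d in spotter.trace('heat',snap('wrist'))[:2]: print(d['conf'],d['box'],fit([(s,d['region'].astype(np.uint8))],'heat',0,yaws=(-.11,)))
plan(.4507,.3007,.13,-.1136); plan(.4507,.3007,.062,-.1136)
```

```text
[0.50845926 0.26123551]
yaw -0.11464882512848548 -0.11506482798526563 0.30279358967246744 0.3065121515570821
tab [0.47401146 0.23513372] [-0.02954575 -0.02940499]
grip [0.45674485 0.29868212] [-0.05390465  0.03177653]
grip edge near [0.46573405 0.29785921] [-0.0448801   0.03197791]
ring [0.55559052 0.331636  ] [0.04056839 0.07572274]
trackL [0.45823521 0.17733685] [-0.0386687  -0.08861766]
trackR [0.47821303 0.35062696] [-0.03846309  0.0858201 ]
0.78 [342.6, 177.2, 25.8, 38.4] [ 0.4537  0.299  -0.0505  0.8632]
0.5 [176.8, 238.9, 116.3, 115.0] [0.5205 0.1525 0.1409 0.2101]
move [0.0115, 0.0282, 0.11] [0.02, -0.02, 0.14] yaw 3.028 t 2.4 tcp [0.459  0.2713 0.24  ]
move [0.0115, 0.0282, 0.178] [0.02, -0.02, 0.14] yaw 3.028 t 2.4 tcp [0.459  0.2713 0.24  ]
```

```bash
cat >> lib.py <<'E'
import json
def wp(*pts,cmd=None):
    """rows from the commanded pose (x,y,z,yaw) in cmd.json to each waypoint (x,y,z,yaw mod pi); stores the last"""
    if cmd is None: cmd=json.load(open('cmd.json'))
    A=R.from_euler('xyz',[np.pi,0,cmd[3]]); c=cmd[3]
    for x,y,z,yaw in pts:
        q1=np.arctan2(y,x); c=min((yaw+k*np.pi for k in range(-3,4)),key=lambda v:abs(q1+np.pi/2-v))
        B=R.from_euler('xyz',[np.pi,0,c]); d=A.inv().apply(np.array([x,y,z])-cmd[:3])
        print('row',np.round(d,4).tolist(),np.round((A.inv()*B).as_rotvec(degrees=True),1).tolist())
    json.dump([x,y,z,c],open('cmd.json','w'))
E
python3 - <<'E'
from lib import *
a=-.1136
wp((.4513,.2995,.11,a),(.4513,.2995,.06,a),cmd=[.46,.27,.24,3.028])
dx,dy=-.061*.1134,-.061*.9936
wp((.4513+dx,.2995+dy,.06,a),(.4513+dx,.2995+dy,.20,a))
E
```

```text
row [0.012, 0.0283, 0.13] [-0.0, -0.0, 0.0]
row [0.012, 0.0283, 0.18] [-0.0, -0.0, 0.0]
row [0.0, -0.061, -0.0] [0.0, 0.0, 0.0]
row [0.0, -0.061, -0.14] [0.0, 0.0, 0.0]
```

>>> servo_tool --commands '[0.012,0.028,0.06,0,0,0,0.05,0.012,0.028,0.12,0,0,0,0.05,0.012,0.028,0.15,0,0,0,0.05,0.012,0.028,0.18,0,0,0,0.05,0.012,0.028,0.18,0,0,0,0.05,0.012,0.028,0.18,0,0,0,0.005,0.012,0.028,0.18,0,0,0,0.005,0.012,0.028,0.18,0,0,0,0.005,0.012,0.028,0.18,0,0,0,0.005,0.012,0.028,0.18,0,0,0,0.005]'

```text
time: 3.65
tool_pos: [0.4521, 0.2998, 0.0612]
ee_rot: [3.14, 0.002, 3.028]
wrist_force: [-0.1, 0.6, 5.0]
width: 0.0197
finger_force: 30.0
```

>>> servo_tool --commands '[0,-0.015,0,0,0,0,0.005,0,-0.03,0,0,0,0,0.005,0,-0.045,0,0,0,0,0.005,0,-0.061,0,0,0,0,0.005,0,-0.061,0,0,0,0,0.005,0,-0.061,0,0,0,0,0.04,0,-0.061,0,0,0,0,0.04,0,-0.061,-0.05,0,0,0,0.04,0,-0.061,-0.1,0,0,0,0.04,0,-0.061,-0.14,0,0,0,0.04]'

```text
time: 4.9
tool_pos: [0.4444, 0.2387, 0.2014]
ee_rot: [3.142, 0.0, 3.028]
wrist_force: [-0.1, 0.6, 0.8]
width: 0.0396
finger_force: 0.0
```

Run:
```python
from lib import *
for n in('top','scene','wrist'):
    s=snap(n)
    if n=='top': 
        ims=[s['img'][200:320,110:270]]
    if n=='wrist':
        cv2.imwrite('pics/w2.png',np.vstack([s['img'][100:400,120:520],cv2.resize(ims[0],(400,300),interpolation=cv2.INTER_CUBIC)]))
    for d in spotter.trace('heat',s)[:2]: print(n,d['conf'],d['box'],fit([(s,d['region'].astype(np.uint8))],'heat',0,yaws=(-.11,)))
    for d in spotter.trace('tab',s)[:2]: print(' tab',n,d['conf'],d['box'])
    if n!='top':
        for d in spotter.trace('pot',s)[:1]: print('pot',n,d['conf'],fit([(s,d['region'].astype(np.uint8))],'pot',.025,yaws=(0,)))
import pickle; pickle.dump(s,open('w.pkl','wb')); print(robot.get_obs()['tool_pos'])
```

```text
top 0.44 [286.8, 187.2, 32.7, 48.0] [ 0.6245  0.018  -0.6641  0.2017]
 tab top 0.71 [275.8, 270.8, 25.5, 44.8]
scene 0.7 [476.0, 261.1, 16.0, 21.0] [ 0.4449  0.2368 -0.0684  0.7762]
scene 0.41 [381.5, 366.5, 33.5, 72.5] [0.7896 0.2234 0.5409 0.2992]
pot scene 0.72 [0.534  0.1823 0.2495 0.9433]
wrist 0.78 [303.8, 201.5, 34.8, 47.1] [ 0.4464  0.2365 -0.1108  0.8781]
 tab wrist 0.43 [320.8, 247.9, 6.3, 6.4]
pot wrist 0.77 [0.538  0.1819 0.005  0.5378]
[0.44394268 0.23849228 0.19863526]
```

View pics/w2.png

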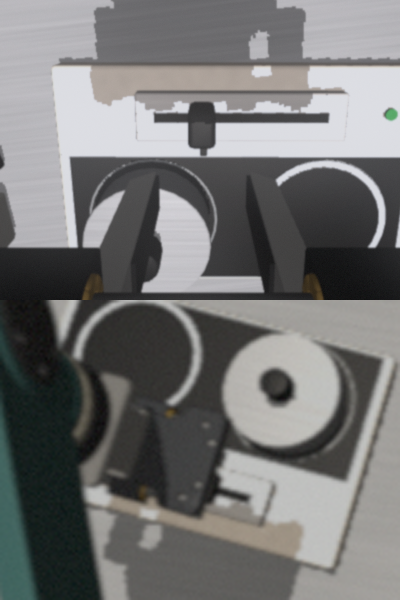

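The crop shows the grip at column 322 and the tab at column 324, so they are about level. I'll check this in numbers and plan the pot grasp.

Run:
```python
from lib import *; import pickle
s=pickle.load(open('w.pkl','rb'))
W=np.array([.5067,.261]);a=-.1136;Rm=np.array([[np.cos(a),np.sin(a)],[-np.sin(a),np.cos(a)]])
print('tab',Rm@(back(s,(324,251),.029)-W),'grip',Rm@(np.array([.4464,.2365])-W), 'gripTopCentre',Rm@(back(s,(322,233),.0795)-W))
m=np.array([.5067,.261]); f=lambda x,y: m+Rm.T@np.array([x,y])
p,r=f(.037,-.075),f(.037,.075); print(p,r)
wp((*p,.16,a),(*p,.087,a))
wp((*r,.087,a),(*r,.2,a))
```

```text
tab [-0.02596078 -0.02930889] grip [-0.05713412 -0.03117744] gripTopCentre [-0.05628889 -0.03085486]
[0.53495983 0.18228925] [0.5519632  0.33132242]
row [-0.0964, -0.046, 0.04] [0.0, 0.0, 0.0]
row [-0.0964, -0.046, 0.113] [0.0, 0.0, 0.0]
row [0.0, 0.15, 0.0] [0.0, 0.0, 0.0]
row [0.0, 0.15, -0.113] [0.0, 0.0, 0.0]
```

>>> servo_tool --commands '[-0.05,-0.024,0.01,0,0,0,0.06,-0.0965,-0.046,0.04,0,0,0,0.06,-0.0965,-0.046,0.08,0,0,0,0.06,-0.0965,-0.046,0.1,0,0,0,0.06,-0.0965,-0.046,0.113,0,0,0,0.06,-0.0965,-0.046,0.113,0,0,0,0.06,-0.0965,-0.046,0.113,0,0,0,0.01,-0.0965,-0.046,0.113,0,0,0,0.01,-0.0965,-0.046,0.113,0,0,0,0.01,-0.0965,-0.046,0.113,0,0,0,0.01]'

```text
time: 6.7
tool_pos: [0.5354, 0.1825, 0.0876]
ee_rot: [3.14, 0.001, 3.028]
wrist_force: [0.5, 1.3, 1.5]
width: 0.0257
finger_force: 30.0
```

>>> servo_tool --commands '[0,0.012,0,0,0,0,0.01,0,0.03,0,0,0,0,0.01,0,0.05,0,0,0,0,0.01,0,0.07,0,0,0,0,0.01,0,0.09,0,0,0,0,0.01,0,0.11,0,0,0,0,0.01,0,0.13,0,0,0,0,0.01,0,0.145,0,0,0,0,0.01,0,0.15,0,0,0,0,0.01,0,0.15,0,0,0,0,0.01]'

```text
time: 7.95
tool_pos: [0.5523, 0.3321, 0.0876]
ee_rot: [3.141, 0.001, 3.029]
wrist_force: [-0.6, -3.6, 4.5]
width: 0.0254
finger_force: 30.0
```

>>> servo_tool --commands '[0,0,0,0,0,0,0.06,0,0,0,0,0,0,0.06,0,0,0,0,0,0,0.06,0,0,-0.03,0,0,0,0.06,0,0,-0.08,0,0,0,0.06,0,0,-0.13,0,0,0,0.06,0,0.0,-0.13,0,0,0,0.06]'

```text
time: 8.82
tool_pos: [0.5542, 0.3324, 0.2234]
ee_rot: [3.135, 0.009, 3.028]
wrist_force: [0.5, 0.2, -0.4]
width: 0.0599
finger_force: 0.0
```

```bash
cat > look2.py <<'E'
from lib import *
# poses of pot and packables: fit per view, list all detections
import sys,pickle
names=sys.argv[1:] or ["pot","bottle1","can1","case1"]
V={v:snap(v) for v in("top","scene")}; pickle.dump(V,open('v.pkl','wb'))
for n in names:
    for v,s in V.items():
        for d in spotter.trace(n,s):
            if d['conf']<.4: continue
            f=fit([(s,d['region'].astype(np.uint8))],n,.025 if n=='pot' else 0,yaws=(0,) if n in('pot','bottle1') else (0,.8,1.57,2.36) if n=='case1' else (0,.5,1.))
            if f[3]>.6: print(n,v,round(d['conf'],2),[int(x) for x in d['box']],f)
E
python3 look2.py; python3 -c "
from lib import *; print(robot.get_obs()['time'])"
```

```text
pot top 0.59 [134, 197, 49, 45] [ 0.5522  0.3342 -0.0324  0.9106]
pot scene 0.93 [481, 312, 65, 56] [0.5516 0.3313 0.3274 0.9409]
bottle1 top 0.85 [369, 350, 23, 23] [ 0.3182 -0.1937 -0.0756  0.9403]
bottle1 top 0.76 [335, 298, 19, 21] [ 0.4236 -0.1036  0.2178  0.9539]
bottle1 scene 0.89 [323, 182, 26, 40] [ 0.426  -0.1045  0.2117  0.9355]
bottle1 scene 0.85 [313, 138, 21, 39] [ 0.3178 -0.1938 -0.1817  0.9185]
can1 top 0.7 [344, 170, 30, 36] [ 0.7    -0.0968 -0.2818  0.9081]
can1 top 0.63 [281, 239, 27, 30] [0.5273 0.0196 1.5572 0.9285]
can1 scene 0.77 [349, 242, 31, 41] [0.5277 0.0199 1.6656 0.8191]
can1 scene 0.74 [256, 279, 32, 48] [ 0.7007 -0.0967  1.1844  0.9112]
case1 top 0.82 [276, 269, 27, 46] [0.436  0.0209 0.2308 0.9204]
case1 top 0.71 [284, 186, 35, 50] [ 0.6212  0.0204 -0.0905  0.9492]
case1 scene 0.91 [374, 203, 28, 57] [0.4356 0.0202 3.38   0.8429]
case1 scene 0.68 [323, 271, 45, 55] [0.6223 0.0191 3.0609 0.9439]
9.325
```

The pot stands in the ring, within about 3 mm. Now the first case, the far one at (0.622, 0.020).

```bash
cat >> lib.py <<'E'
TR=(.5073,-.2684,-.0645)
def tray(x,y):
    c,s=np.cos(TR[2]),np.sin(TR[2]); return TR[0]+c*x-s*y, TR[1]+s*x+c*y
E
python3 - <<'E'
from lib import *
wp((.6217,.0197,.2,-.095),(.6217,.0197,.083,-.095),cmd=[.552,.3313,.217,3.028])
print('--lift, carry')
x,y=tray(-.099,0); print(x,y)
wp((.6217,.0197,.215,-.095),(x,y,.215,TR[2]+np.pi/2))
print('--down')
wp((x,y,.0895,TR[2]+np.pi/2),(x,y,.215,TR[2]+np.pi/2))
E
```

```text
row [-0.1046, -0.3017, 0.017] [0.0, 0.0, -1.1]
row [-0.1046, -0.3017, 0.134] [0.0, 0.0, -1.1]
--lift, carry
0.40850586099071956 -0.26201892662516885
row [0.0, 0.0, -0.132] [0.0, 0.0, 0.0]
row [0.1855, -0.3007, -0.132] [-0.0, -0.0, 88.3]
--down
row [0.0, -0.0, 0.1255] [0.0, 0.0, 0.0]
row [0.0, 0.0, 0.0] [0.0, 0.0, 0.0]
```

>>> servo_tool --commands '[-0.02,-0.055,0.017,0,0,-1.1,0.06,-0.04,-0.11,0.017,0,0,-1.1,0.06,-0.06,-0.165,0.017,0,0,-1.1,0.06,-0.08,-0.22,0.017,0,0,-1.1,0.06,-0.1,-0.275,0.017,0,0,-1.1,0.06,-0.1045,-0.3015,0.03,0,0,-1.1,0.06,-0.1045,-0.3015,0.08,0,0,-1.1,0.06,-0.1045,-0.3015,0.115,0,0,-1.1,0.06,-0.1045,-0.3015,0.134,0,0,-1.1,0.06,-0.1045,-0.3015,0.134,0,0,-1.1,0.06]'

```text
time: 10.58
tool_pos: [0.6209, 0.0199, 0.0814]
ee_rot: [3.142, -0.003, 3.047]
wrist_force: [-0.6, -0.1, -0.3]
width: 0.0601
finger_force: 0.0
```

>>> servo_tool --commands '[0,0,0,0,0,0,0.005,0,0,0,0,0,0,0.005,0,0,0,0,0,0,0.005,0,0,0,0,0,0,0.005,0,0,-0.03,0,0,0,0.005,0,0,-0.08,0,0,0,0.005,0,0,-0.132,0,0,0,0.005,0,0,-0.132,0,0,0,0.005]'

```text
time: 11.58
tool_pos: [0.6242, 0.0196, 0.2211]
ee_rot: [3.141, 0.011, 3.047]
wrist_force: [0.9, 0.3, -2.6]
width: 0.0153
finger_force: 30.0
```

>>> servo_tool --commands '[0.02,-0.033,-0.132,0,0,10,0.005,0.04,-0.067,-0.132,0,0,20,0.005,0.06,-0.1,-0.132,0,0,30,0.005,0.08,-0.133,-0.132,0,0,40,0.005,0.1,-0.167,-0.132,0,0,50,0.005,0.12,-0.2,-0.132,0,0,60,0.005,0.145,-0.233,-0.132,0,0,70,0.005,0.165,-0.267,-0.132,0,0,80,0.005,0.1855,-0.3005,-0.132,0,0,88.3,0.005,0.1855,-0.3005,-0.132,0,0,88.3,0.005]'

```text
time: 12.82
tool_pos: [0.4072, -0.2634, 0.3445]
ee_rot: [-3.138, -0.002, 1.502]
wrist_force: [0.1, 0.2, -2.8]
width: 0.0159
finger_force: 30.0
```

Run:
```python
from lib import *
s=snap('wrist'); t=snap('scene'); o=robot.get_obs(); print(o['tool_pos'],o['ee_rot'],o['time'])
print('expected tool',tray(-.099,0))
im=s['img'].copy()
c,sn=np.cos(TR[2]),np.sin(TR[2])
def w(x,y,z): return [*tray(x,y),z]
def draw(im,s,P,col):
    u=np.round(proj(s,np.array(P))).astype(int); cv2.polylines(im,[u.reshape(-1,1,2)],True,col,1)
draw(im,s,[w(a*.1295,b*.059,.055) for a,b in((-1,-1),(1,-1),(1,1),(-1,1))],(0,0,255))
draw(im,s,[w(a*.1245,b*.054,.055) for a,b in((-1,-1),(1,-1),(1,1),(-1,1))],(0,255,0))
cv2.imwrite('pics/w3.png',im)
```

```text
[ 0.40859907 -0.26171082  0.34516048] [-3.13947219e+00 -2.56211965e-03  1.50650352e+00] 12.925
expected tool (np.float64(0.40850586099071956), np.float64(-0.26201892662516885))
```

View pics/w3.png

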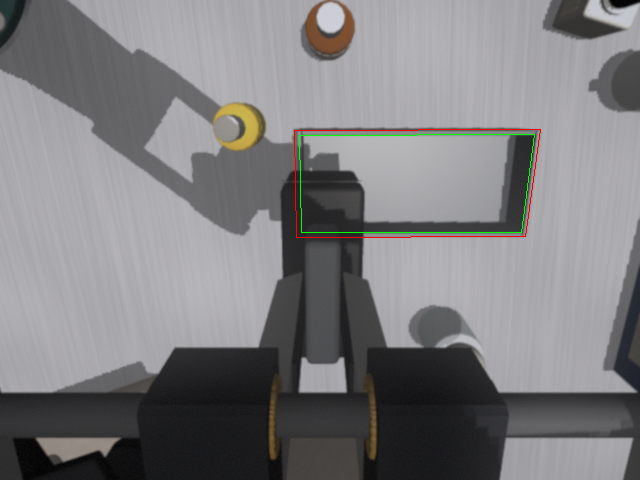

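The tray overlay fits well. The same view shows the amber labelled bottle at (330,28) and the yellow look-alike at (238,128). I'm higher than planned, at z 0.347, so the descent is 0.2575.

>>> servo_tool --commands '[0,0,0.055,0,0,0,0.005,0,0,0.11,0,0,0,0.005,0,0,0.16,0,0,0,0.005,0,0,0.2,0,0,0,0.005,0,0,0.23,0,0,0,0.005,0,0,0.247,0,0,0,0.005,0,0,0.2575,0,0,0,0.005,0,0,0.2575,0,0,0,0.005,0,0,0.2575,0,0,0,0.005]'

```text
time: 14.05
tool_pos: [0.4115, -0.2645, 0.1]
ee_rot: [3.134, 0.01, 1.509]
wrist_force: [-10.5, 3.9, 36.9]
width: 0.0162
finger_force: 30.6
```

>>> servo_tool --commands '[0,0,-0.02,0,0,0,0.005,0,0,-0.09,0,0,0,0.005,0,0,-0.13,0,0,0,0.005,0,0,-0.13,0,0,0,0.005]'

```text
time: 14.55
tool_pos: [0.4114, -0.2627, 0.2244]
ee_rot: [3.133, 0.006, 1.508]
wrist_force: [-1.1, -0.1, -3.1]
width: 0.0158
finger_force: 29.9
```

Run:
```python
from lib import *
o=robot.get_obs(); print(o['tool_pos'],o['ee_rot'],o['time'],o['wrist_force'])
t=snap('scene'); s=snap('top'); w=snap('wrist')
cv2.imwrite('pics/m4.png',np.vstack([np.hstack([cv2.resize(t['img'][60:300,150:400],(400,384)),cv2.resize(s['img'][200:380,340:528],(400,384))]),np.hstack([w['img'][200:400,120:520],np.zeros((200,400,3),np.uint8)])]))
```

```text
[ 0.41143409 -0.26265861  0.22444673] [3.13288147 0.00561216 1.50845594] 14.55 [-1.116279   -0.10943968 -3.075251  ]
```

View pics/m4.png

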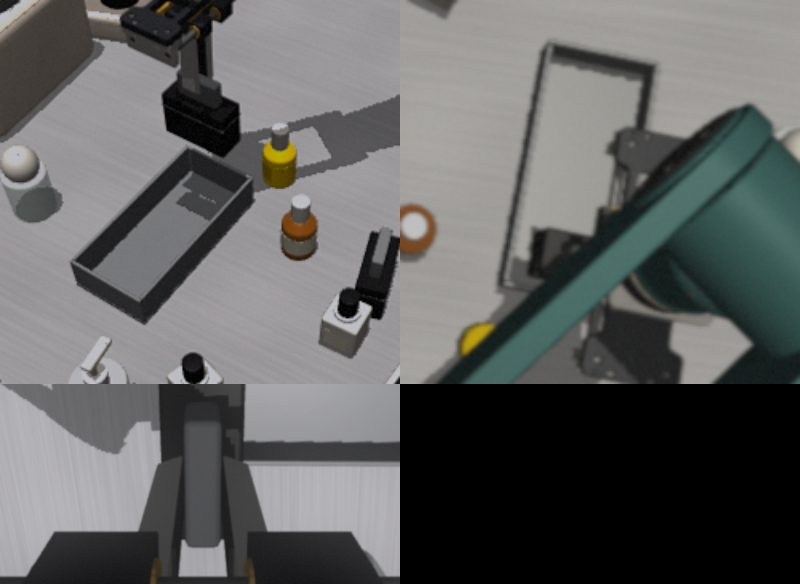

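Run:
```python
from lib import *
T=snap('scene');W=snap('wrist')
L=spotter.trace('case1',T)
d=min(L,key=lambda d:np.hypot(d['box'][0]+d['box'][2]/2-275,d['box'][1]+d['box'][3]/2-135))
print([(round(q['conf'],2),[int(x) for x in q['box']]) for q in L])
for q in spotter.trace('case1',W): print('wrist',q['conf'],q['box'])
for z in(.11,.12,.13,.14,.15,.16): print(z,fit([(T,d['region'].astype(np.uint8))],'case1',z,init=(.411,-.263),yaws=(1.508,)))
r=T['img'].copy(); 
m=d['region'].astype(np.uint8); cs,_=cv2.findContours(m,0,1); cv2.drawContours(r,cs,-1,(0,255,0),1)
for z,col in((.1414,(0,0,255)),):
  for p in M['case1']:
    c,s=np.cos(1.508),np.sin(1.508); w=np.c_[c*p[:,0]-s*p[:,1]+.4114,s*p[:,0]+c*p[:,1]-.2627,p[:,2]+z]
    cv2.polylines(r,[cv2.convexHull(np.round(proj(T,w)).astype(np.int32))],True,col,1)
a=cv2.resize(r[60:220,190:350],(640,560)) ; cv2.imwrite('pics/m5.png',a)
```

```text
[(0.94, [254, 107, 48, 50]), (0.9, [373, 201, 28, 56]), (0.62, [187, 152, 120, 110])]
wrist 0.93 [279.6, 157.1, 84.6, 208.0]
0.11 [ 0.3969 -0.2666  1.4778  0.886 ]
0.12 [ 0.4059 -0.2603  1.4395  0.8756]
0.13 [ 0.4142 -0.2549  1.4104  0.8612]
0.14 [ 0.4235 -0.2483  1.389   0.8454]
0.15 [ 0.4318 -0.2425  1.3538  0.8303]
0.16 [ 0.4405 -0.2365  1.3257  0.8136]
```

View pics/m5.png

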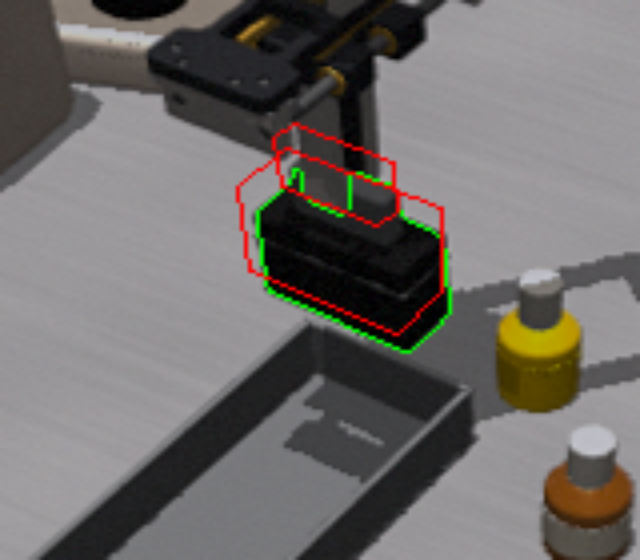

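The green contour of the held case sits below and beside the red outline I predicted, so the case slipped in the grip. I'll fit its actual position in the hand.

```bash
cat > held.py <<'E'
from lib import *
import sys
def held(name,yaw,guess_off=.09,srow=117,wrow=260,useW=True):
    o=robot.get_obs(); T=snap('scene');W=snap('wrist'); t=o['tool_pos']
    us=proj(T,np.array([[t[0],t[1],t[2]-.05]]))[0]; uw=proj(W,np.array([[t[0],t[1],t[2]-.05]]))[0]
    pick=lambda L,u:min(L,key=lambda d:np.hypot(d['box'][0]+d['box'][2]/2-u[0],d['box'][1]+d['box'][3]/2-u[1]))
    ds,dw=pick(spotter.trace(name,T),us),pick(spotter.trace(name,W),uw)
    print('scene',ds['conf'],ds['box'],'wrist',dw['conf'],dw['box'])
    full=[0,0,640,480]; rs=ds['region'].astype(np.uint8); rw=dw['region'].astype(np.uint8)
    def cost(p):
        ms=render(T,M[name],[p[0],p[1],p[3]],p[2],full,1)[srow:]; mw=render(W,M[name],[p[0],p[1],p[3]],p[2],full,1)[:wrow]
        a=1-(ms&rs[srow:]).sum()/(ms|rs[srow:]).sum(); b=1-(mw&rw[:wrow]).sum()/max((mw|rw[:wrow]).sum(),1)
        return a+(b if useW else 0)
    p0=np.array([t[0],t[1],t[2]-guess_off,yaw]); sim=np.vstack([p0,p0+np.diag([.01,.01,.015,.05])])
    q=minimize(cost,p0,method='Nelder-Mead',options=dict(initial_simplex=sim,xatol=1e-4,fatol=1e-4,maxiter=600))
    print('tcp',np.round(t,4),'obj',np.round(q.x,4),'off',np.round(q.x[:3]-t,4),'cost',round(q.fun,3)); return q.x
if __name__=='__main__':
    held('case1',1.506)
    held('case1',1.506,.105)
E
python3 held.py
```

```text
scene 0.96 [256.4, 110.6, 46.7, 44.8] wrist 0.96 [279.9, 157.1, 84.4, 207.3]
tcp [ 0.4082 -0.2613  0.2172] obj [ 0.4078 -0.2612  0.1248  1.4744] off [-0.0003  0.0001 -0.0923] cost 0.126
scene 0.68 [256.8, 109.2, 44.9, 48.1] wrist 0.68 [279.8, 160.7, 83.7, 205.2]
tcp [ 0.4086 -0.2619  0.2188] obj [ 0.4086 -0.2612  0.1256  1.4601] off [ 0.      0.0007 -0.0932] cost 0.105
```

The case is 93 mm below the TCP rather than 83 mm, so I had pressed it onto the tray floor. I'll place it at TCP z 0.0995.

>>> servo_tool --commands '[0,0,0.04,0,0,0,0.005,0,0,0.08,0,0,0,0.005,0,0,0.105,0,0,0,0.005,0,0,0.115,0,0,0,0.005,0,0,0.12,0,0,0,0.005,0,0,0.12,0,0,0,0.005,0,0,0.12,0,0,0,0.005]'

```text
time: 16.18
tool_pos: [0.4095, -0.2626, 0.1006]
ee_rot: [3.14, 0.001, 1.506]
wrist_force: [0.5, 0.5, -1.6]
width: 0.0156
finger_force: 29.9
```

>>> servo_tool --commands '[0,0,0.001,0,0,0,0.005,0,0,0.001,0,0,0,0.035,0,0,0.001,0,0,0,0.035,0,0,0.001,0,0,0,0.035,0,0,-0.02,0,0,0,0.035,0,0,-0.06,0,0,0,0.05,0,0,-0.1205,0,0,0,0.06]'

```text
time: 17.05
tool_pos: [0.4077, -0.2612, 0.219]
ee_rot: [-3.137, -0.003, 1.506]
wrist_force: [0.8, 0.2, 0.5]
width: 0.0516
finger_force: 0.0
```

```bash
sed -i 's/^            if f\[3\]>.6/            f=np.r_[f[:2],(f[2]+1.6)%np.pi-1.6,f[3]]\n&/' look2.py; python3 look2.py bottle1 can1 case1
python3 - <<'E'
from lib import *
o=robot.get_obs(); print(o['time'],o['tool_pos'],o['ee_rot'])
W=snap('wrist')
for z in(0,.005):
  for d in spotter.trace('case1',W): print(d['conf'],d['box'],fit([(W,d['region'].astype(np.uint8))],'case1',z,yaws=(1.5,)))
x,y=tray(-.099,0); c=[x,y,.219,1.5063]
print('pick'); wp((.4358,.0206,.22,.2285),(.4358,.0206,.08,.2285),cmd=c)
x,y=tray(-.052,0)
print('carry'); wp((x,y,.21,TR[2]+np.pi/2),(x,y,.10,TR[2]+np.pi/2),cmd=[.4358,.0206,.21,.2285+np.pi]); print(x,y)
E
```

```text
bottle1 top 0.74 [332, 296, 23, 25] [ 0.4229 -0.1035  0.0934  0.9579]
bottle1 scene 0.72 [324, 182, 24, 40] [ 0.4234 -0.1043 -0.0522  0.9465]
bottle1 scene 0.68 [312, 134, 23, 44] [ 0.3174 -0.194  -0.1658  0.932 ]
can1 top 0.93 [283, 239, 24, 28] [0.5274 0.0193 0.0036 0.9395]
can1 top 0.75 [347, 171, 22, 33] [ 0.6993 -0.097  -0.2803  0.8948]
can1 scene 0.84 [347, 242, 33, 42] [ 0.5295      0.0196     -1.46719265  0.8968    ]
can1 scene 0.67 [255, 282, 33, 41] [ 0.7008 -0.0974 -0.4231  0.8816]
case1 top 0.73 [277, 272, 24, 43] [0.436      0.0205     0.23750735 0.9485    ]
case1 scene 0.66 [260, 149, 40, 40] [ 0.4037     -0.2633      1.47169265  0.8531    ]
case1 scene 0.56 [373, 203, 27, 59] [0.4354 0.0203 0.2302 0.8295]
17.45 [ 0.40803437 -0.26135946  0.21779169] [-3.13835429e+00 -2.42705034e-03  1.50612004e+00]
0.82 [301.9, 147.0, 49.0, 128.4] [ 0.4103 -0.2618  1.5082  0.9794]
0.82 [301.9, 147.0, 49.0, 128.4] [ 0.4102 -0.2612  1.5116  0.9612]
pick
row [0.2838, 0.009, -0.001] [0.0, -0.0, 73.2]
row [0.2838, 0.009, 0.139] [0.0, -0.0, 73.2]
carry
row [0.0456, -0.2827, -0.0] [0.0, -0.0, 106.8]
row [0.0456, -0.2827, 0.11] [0.0, -0.0, 106.8]
0.4554081290052264 -0.2650483250960483
```

>>> servo_tool --commands '[0.035,0.001,-0.011,0,0,10,0.06,0.075,0.002,-0.011,0,0,20,0.06,0.115,0.003,-0.011,0,0,30,0.06,0.155,0.005,-0.011,0,0,40,0.06,0.195,0.006,-0.011,0,0,50,0.06,0.235,0.008,-0.011,0,0,60,0.06,0.275,0.009,-0.005,0,0,70,0.06,0.284,0.009,0.04,0,0,73.2,0.06,0.284,0.009,0.09,0,0,73.2,0.06,0.284,0.009,0.12,0,0,73.2,0.06]'

```text
time: 18.85
tool_pos: [0.4343, 0.0214, 0.0967]
ee_rot: [-3.14, 0.004, 0.229]
wrist_force: [0.4, 0.0, 0.1]
width: 0.06
finger_force: 0.0
```

>>> servo_tool --commands '[0,0,0.019,0,0,0,0.06,0,0,0.019,0,0,0,0.06,0,0,0.019,0,0,0,0.005,0,0,0.019,0,0,0,0.005,0,0,0.019,0,0,0,0.005,0,0,0.019,0,0,0,0.005,0,0,0.019,0,0,0,0.005,0,0,0.014,0,0,0,0.005,0,0,0.004,0,0,0,0.005,0,0,-0.011,0,0,0,0.005]'

```text
time: 20.1
tool_pos: [0.4357, 0.0209, 0.1113]
ee_rot: [-3.141, 0.001, 0.229]
wrist_force: [-0.1, 0.7, -2.2]
width: 0.0159
finger_force: 30.0
```

>>> servo_tool --commands '[0,0,-0.02,0,0,0,0.005,0,0,-0.05,0,0,0,0.005,0,0,-0.08,0,0,0,0.005,0,0,-0.11,0,0,0,0.005,0,0,-0.12,0,0,0,0.005,0,0,-0.12,0,0,0,0.005]'

```text
time: 20.85
tool_pos: [0.4364, 0.0208, 0.2316]
ee_rot: [3.141, -0.001, 0.229]
wrist_force: [-0.7, -0.1, -3.0]
width: 0.0162
finger_force: 30.0
```

>>> servo_tool --commands '[-0.005,0.035,0,0,0,-10,0.005,-0.01,0.075,0,0,0,-20,0.005,-0.017,0.115,0,0,0,-30,0.005,-0.024,0.155,0,0,0,-40,0.005,-0.03,0.195,0,0,0,-50,0.005,-0.036,0.235,0,0,0,-60,0.005,-0.042,0.265,0,0,0,-68,0.005,-0.0455,0.2825,0,0,0,-73.2,0.005,-0.0455,0.2825,0,0,0,-73.2,0.005]'

```text
time: 21.98
tool_pos: [0.455, -0.2651, 0.2286]
ee_rot: [-3.138, -0.002, 1.503]
wrist_force: [-0.5, 0.6, -3.8]
width: 0.0155
finger_force: 30.0
```

Run:
```python
from held import *
held('case1',1.506)
print(tray(-.052,0), robot.get_obs()['time'])
```

```text
scene 0.85 [238.5, 111.6, 49.9, 53.0] wrist 0.93 [277.0, 166.5, 98.6, 218.8]
tcp [ 0.455  -0.2651  0.2286] obj [ 0.4565 -0.2647  0.1483  1.4939] off [ 0.0015  0.0004 -0.0803] cost 0.191
(np.float64(0.4554081290052264), np.float64(-0.2650483250960483)) 22.175
```

>>> servo_tool --commands '[0,0,0.05,0,0,0,0.005,0,0,0.09,0,0,0,0.005,0,0,0.12,0,0,0,0.005,0,0,0.135,0,0,0,0.005,0,0,0.143,0,0,0,0.005,0,0,0.143,0,0,0,0.005,0,0,0.143,0,0,0,0.005]'

```text
time: 23.05
tool_pos: [0.4567, -0.2652, 0.0895]
ee_rot: [3.139, 0.001, 1.506]
wrist_force: [-0.4, -0.6, -2.4]
width: 0.0157
finger_force: 30.0
```

>>> servo_tool --commands '[0,0,0.001,0,0,0,0.005,0,0,0.002,0,0,0,0.005,0,0,0.002,0,0,0,0.005]'

```text
time: 23.42
tool_pos: [0.456, -0.2648, 0.0862]
ee_rot: [3.141, 0.0, 1.506]
wrist_force: [0.4, -0.6, -1.6]
width: 0.016
finger_force: 30.0
```

Now release it and plan the next can, the one at (0.528, 0.0195).

>>> servo_tool --commands '[0,0,0,0,0,0,0.03,0,0,0,0,0,0,0.03,0,0,0,0,0,0,0.03,0,0,-0.01,0,0,0,0.03,0,0,-0.05,0,0,0,0.03,0,0,-0.1,0,0,0,0.05,0,0,-0.145,0,0,0,0.06,0,0,-0.145,0,0,0,0.06]'

```text
time: 24.42
tool_pos: [0.4577, -0.266, 0.237]
ee_rot: [3.132, 0.006, 1.506]
wrist_force: [0.1, -0.4, -0.1]
width: 0.0567
finger_force: 0.0
```

```bash
python3 look2.py bottle1 can1
python3 - <<'E'
from lib import *
o=robot.get_obs(); print(o['time'],o['tool_pos'],o['ee_rot'])
W=snap('wrist'); cv2.imwrite('pics/w6.png',W['img'])
for d in spotter.trace('case1',W): print(d['conf'],d['box'],fit([(W,d['region'].astype(np.uint8))],'case1',.005,yaws=(1.5,)))
x,y=tray(-.052,0)
print('pick'); wp((.528,.0195,.22,.04+np.pi/2),(.528,.0195,.081,.04+np.pi/2),cmd=[x,y,.230,1.5063])
X,Y=tray(-.001,.025); print(X,Y)
print('carry'); wp((X,Y,.23,TR[2]+np.pi/2),(X,Y,.087,TR[2]+np.pi/2),cmd=[.528,.0195,.23,.04+np.pi/2])
E
```

```text
bottle1 top 0.63 [335, 299, 19, 22] [ 0.4224 -0.1037  0.1667  0.9267]
bottle1 scene 0.95 [313, 136, 20, 40] [ 0.3173 -0.195   0.1587  0.9329]
bottle1 scene 0.57 [257, 278, 32, 49] [ 0.6995 -0.0969  0.0979  0.8127]
can1 top 0.84 [281, 240, 28, 26] [ 0.5276  0.0195 -0.0063  0.9263]
can1 top 0.77 [345, 169, 27, 37] [ 0.6998 -0.0969  1.2402  0.9433]
can1 scene 0.98 [257, 279, 31, 46] [ 0.7003 -0.0967  1.1374  0.9121]
can1 scene 0.64 [347, 240, 31, 41] [0.5278 0.019  0.1235 0.8993]
24.725 [ 0.45511978 -0.26410435  0.22895835] [-3.13849565e+00 -2.09268877e-03  1.50610907e+00]
0.96 [241.5, 144.8, 54.4, 127.1] [ 0.4107 -0.261   1.4971  0.9562]
0.91 [297.4, 148.2, 58.7, 123.7] [ 0.4576 -0.2643  1.5057  0.9686]
pick
row [0.2886, 0.0541, 0.01] [0.0, 0.0, -6.0]
row [0.2886, 0.0541, 0.149] [0.0, 0.0, -6.0]
0.5079134615693081 -0.2433875298120521
carry
row [-0.2619, -0.0306, -0.0] [-0.0, -0.0, 6.0]
row [-0.2619, -0.0306, 0.143] [-0.0, -0.0, 6.0]
```

View pics/w6.png

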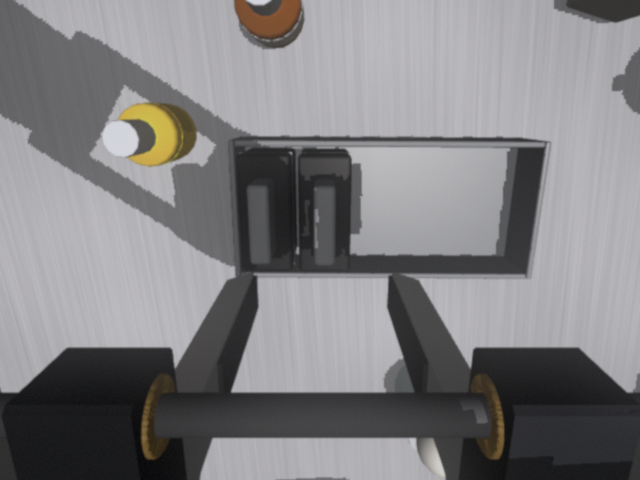

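>>> servo_tool --commands '[0.05,0.01,0.01,0,0,-6,0.06,0.105,0.02,0.01,0,0,-6,0.06,0.16,0.03,0.01,0,0,-6,0.06,0.215,0.04,0.01,0,0,-6,0.06,0.27,0.05,0.01,0,0,-6,0.06,0.2885,0.054,0.05,0,0,-6,0.06,0.2885,0.054,0.1,0,0,-6,0.06,0.2885,0.054,0.135,0,0,-6,0.06,0.2885,0.054,0.148,0,0,-6,0.06,0.2885,0.054,0.148,0,0,-6,0.06]'

```text
time: 26.08
tool_pos: [0.528, 0.0197, 0.0824]
ee_rot: [-3.14, -0.0, 1.611]
wrist_force: [-1.1, -0.2, 0.4]
width: 0.0601
finger_force: 0.0
```

>>> servo_tool --commands '[0,0,0,0,0,0,0.005,0,0,0,0,0,0,0.005,0,0,0,0,0,0,0.005,0,0,0,0,0,0,0.005,0,0,-0.005,0,0,0,0.005,0,0,-0.015,0,0,0,0.005,0,0,-0.035,0,0,0,0.005,0,0,-0.065,0,0,0,0.005,0,0,-0.1,0,0,0,0.005,0,0,-0.13,0,0,0,0.005]'

```text
time: 27.32
tool_pos: [0.5285, 0.0198, 0.2149]
ee_rot: [3.14, 0.0, 1.611]
wrist_force: [-0.3, -0.2, -2.1]
width: 0.0251
finger_force: 30.0
```

>>> servo_tool --commands '[0,0,-0.018,0,0,0,0.005,-0.03,-0.003,-0.018,0,0,2,0.005,-0.07,-0.007,-0.018,0,0,4,0.005,-0.115,-0.012,-0.018,0,0,6,0.005,-0.16,-0.017,-0.018,0,0,6,0.005,-0.205,-0.022,-0.018,0,0,6,0.005,-0.24,-0.026,-0.018,0,0,6,0.005,-0.262,-0.0285,-0.018,0,0,6,0.005,-0.262,-0.0285,-0.018,0,0,6,0.005,-0.262,-0.0285,-0.018,0,0,6,0.005]'

```text
time: 28.58
tool_pos: [0.5105, -0.242, 0.2309]
ee_rot: [-3.141, -0.001, 1.507]
wrist_force: [-0.5, 0.2, -2.3]
width: 0.0254
finger_force: 30.0
```

Run:
```python
from held import *
held('can1',1.506,.083)
print(tray(.001,.025), robot.get_obs()['time'])
```

```text
scene 0.61 [235.4, 130.6, 40.3, 52.5] wrist 0.59 [273.4, 207.1, 103.9, 141.1]
tcp [ 0.5105 -0.242   0.2309] obj [ 0.5121 -0.2443  0.1465  1.5172] off [ 0.0015 -0.0023 -0.0844] cost 0.266
(np.float64(0.5099093027614147), np.float64(-0.24351644038528106)) 28.775
```

>>> servo_tool --commands '[0,0,0.05,0,0,0,0.005,0,0,0.09,0,0,0,0.005,0,0,0.12,0,0,0,0.005,0,0,0.134,0,0,0,0.005,0,0,0.141,0,0,0,0.005,0,0,0.142,0,0,0,0.005,0,0,0.142,0,0,0,0.005,0,0,0.142,0,0,0,0.005]'

```text
time: 29.78
tool_pos: [0.511, -0.2435, 0.0902]
ee_rot: [3.14, 0.001, 1.506]
wrist_force: [0.1, 0.2, -2.3]
width: 0.0256
finger_force: 30.0
```

>>> servo_tool --commands '[0,0,0.002,0,0,0,0.005,0,0,0.002,0,0,0,0.005,0,0,0.002,0,0,0,0.04,0,0,0.002,0,0,0,0.045,0,0,0.002,0,0,0,0.045,0,0,-0.01,0,0,0,0.045,0,0,-0.05,0,0,0,0.045,0,0,-0.1,0,0,0,0.045,0,0,-0.142,0,0,0,0.06,0,0,-0.142,0,0,0,0.06]'

```text
time: 31.02
tool_pos: [0.5123, -0.2443, 0.237]
ee_rot: [3.132, 0.005, 1.506]
wrist_force: [0.5, -0.1, 0.1]
width: 0.0593
finger_force: 0.0
```

```bash
python3 look2.py bottle1 can1
python3 - <<'E'
from lib import *
o=robot.get_obs(); print(o['time'],o['tool_pos'],o['ee_rot'])
W=snap('wrist')
for n in('case1','can1'):
  for d in spotter.trace(n,W): 
    if d['conf']>.4: print(n,round(d['conf'],2),d['box'],fit([(W,d['region'].astype(np.uint8))],n,.005,yaws=(1.5,)))
X,Y=tray(.001,.025)
a=1.26
print('pick'); wp((.7,-.097,.22,a),(.7,-.097,.082,a),cmd=[X,Y,.230,1.5063])
cm=json.load(open('cmd.json'));cm[2]=.23
X,Y=tray(.096,.025); print(X,Y)
print('carry'); wp((X,Y,.23,TR[2]+np.pi/2),cmd=cm)
E
```

```text
bottle1 top 0.9 [332, 295, 21, 25] [ 0.4236 -0.1035 -0.0692  0.9506]
bottle1 scene 0.86 [326, 182, 22, 42] [ 0.4227 -0.1046 -0.0312  0.9404]
bottle1 scene 0.6 [314, 139, 20, 37] [ 0.3173 -0.1947  0.3973  0.9197]
can1 top 0.94 [345, 170, 26, 37] [ 0.6996 -0.0965  1.2619  0.9144]
can1 scene 0.96 [254, 281, 36, 44] [ 0.7005 -0.0968 -0.4268  0.8829]
can1 scene 0.95 [246, 184, 31, 38] [ 0.5041 -0.2497  0.1641  0.7622]
31.325 [ 0.50964847 -0.24270488  0.22886166] [-3.13827249e+00 -1.82599819e-03  1.50606608e+00]
case1 0.84 [177.1, 175.4, 59.8, 121.8] [ 0.4075 -0.2621  1.4017  0.8109]
case1 0.63 [231.9, 174.9, 62.9, 124.3] [ 0.4578 -0.2655  1.4893  0.881 ]
can1 0.72 [295.3, 177.3, 63.4, 71.6] [ 0.512  -0.2444  1.4332  0.889 ]
can1 0.61 [501.5, 0.0, 119.8, 52.2] [ 0.6981 -0.0969  1.2157  0.7028]
pick
row [0.1585, 0.1803, 0.01] [-0.0, -0.0, 14.1]
row [0.1585, 0.1803, 0.148] [-0.0, -0.0, 14.1]
0.6047117593864817 -0.2496396926136544
carry
row [-0.1745, -0.044, -0.0] [0.0, 0.0, -14.1]
```

>>> servo_tool --commands '[0.03,0.034,0.01,0,0,7,0.05,0.065,0.075,0.01,0,0,14.1,0.05,0.1,0.114,0.01,0,0,14.1,0.05,0.135,0.154,0.01,0,0,14.1,0.05,0.1585,0.18,0.01,0,0,14.1,0.05,0.1585,0.18,0.05,0,0,14.1,0.05,0.1585,0.18,0.1,0,0,14.1,0.05,0.1585,0.18,0.135,0,0,14.1,0.05,0.1585,0.18,0.148,0,0,14.1,0.05,0.1585,0.18,0.148,0,0,14.1,0.05]'

```text
time: 32.72
tool_pos: [0.6999, -0.0966, 0.0822]
ee_rot: [-3.14, 0.0, 1.26]
wrist_force: [-0.5, -0.9, -0.1]
width: 0.0496
finger_force: 0.0
```

>>> servo_tool --commands '[0,0,0,0,0,0,0.005,0,0,0,0,0,0,0.005,0,0,0,0,0,0,0.005,0,0,0,0,0,0,0.005,0,0,-0.005,0,0,0,0.005,0,0,-0.015,0,0,0,0.005,0,0,-0.035,0,0,0,0.005,0,0,-0.065,0,0,0,0.005,0,0,-0.1,0,0,0,0.005,0,0,-0.13,0,0,0,0.005]'

```text
time: 33.98
tool_pos: [0.7006, -0.0967, 0.2163]
ee_rot: [3.139, -0.0, 1.26]
wrist_force: [-0.4, -0.0, -1.3]
width: 0.025
finger_force: 30.0
```

>>> servo_tool --commands '[0,0,-0.018,0,0,0,0.005,-0.02,-0.005,-0.018,0,0,-5,0.005,-0.06,-0.015,-0.018,0,0,-10,0.005,-0.1,-0.025,-0.018,0,0,-14.1,0.005,-0.14,-0.035,-0.018,0,0,-14.1,0.005,-0.165,-0.042,-0.018,0,0,-14.1,0.005,-0.1745,-0.044,-0.018,0,0,-14.1,0.005,-0.1745,-0.044,-0.018,0,0,-14.1,0.005,-0.1745,-0.044,-0.018,0,0,-14.1,0.005]'

```text
time: 35.1
tool_pos: [0.6056, -0.2482, 0.2308]
ee_rot: [3.142, -0.001, 1.507]
wrist_force: [-0.0, -0.2, -1.1]
width: 0.0254
finger_force: 30.0
```

Run:
```python
from held import *
held('can1',1.506,.083)
print(tray(.096,.025), robot.get_obs()['time'])
```

```text
scene 0.64 [206.3, 163.3, 38.6, 50.9] wrist 0.55 [268.6, 205.7, 107.9, 141.5]
tcp [ 0.6056 -0.2482  0.2308] obj [ 0.6066 -0.2501  0.1454  1.523 ] off [ 0.001  -0.0019 -0.0855] cost 0.234
(np.float64(0.6047117593864817), np.float64(-0.2496396926136544)) 35.3
```

>>> servo_tool --commands '[0,0,0.05,0,0,0,0.005,0,0,0.09,0,0,0,0.005,0,0,0.12,0,0,0,0.005,0,0,0.134,0,0,0,0.005,0,0,0.14,0,0,0,0.005,0,0,0.143,0,0,0,0.005,0,0,0.144,0,0,0,0.005,0,0,0.144,0,0,0,0.005]'

```text
time: 36.3
tool_pos: [0.6056, -0.2495, 0.0897]
ee_rot: [3.139, 0.001, 1.506]
wrist_force: [-3.2, 1.1, 6.2]
width: 0.0254
finger_force: 30.0
```

>>> servo_tool --commands '[0,0,0,0,0,0,0.045,0,0,0,0,0,0,0.045,0,0,0,0,0,0,0.045,0,0,-0.01,0,0,0,0.045,0,0,-0.05,0,0,0,0.045,0,0,-0.1,0,0,0,0.045,0,0,-0.144,0,0,0,0.06,0,0,-0.144,0,0,0,0.06]'

```text
time: 37.3
tool_pos: [0.607, -0.2503, 0.2377]
ee_rot: [3.131, 0.005, 1.506]
wrist_force: [1.1, -0.4, 0.2]
width: 0.0588
finger_force: 0.0
```

```bash
python3 look2.py bottle1 can1
python3 - <<'E'
from lib import *
o=robot.get_obs(); print(o['time'],o['tool_pos'],o['ee_rot'])
W=snap('wrist'); cv2.imwrite('pics/w7.png',W['img'])
for n in('case1','can1'):
  for d in spotter.trace(n,W): 
    if d['conf']>.4: print(n,round(d['conf'],2),d['box'],fit([(W,d['region'].astype(np.uint8))],n,.005,yaws=(1.5,)))
X,Y=tray(.096,.025)
a=1.35
print('pick'); wp((.4235,-.104,.23,a),(.4235,-.104,.082,a),cmd=[X,Y,.230,1.5063])
cm=json.load(open('cmd.json'));cm[2]=.23
X,Y=tray(.048,-.025); print(X,Y)
print('carry'); wp((X,Y,.23,TR[2]+np.pi/2),cmd=cm)
E
```

```text
bottle1 scene 0.78 [312, 137, 22, 38] [ 0.3163 -0.1953  0.2339  0.9292]
bottle1 scene 0.69 [326, 180, 21, 42] [ 0.4228 -0.1044 -0.2718  0.9402]
can1 scene 0.77 [243, 183, 33, 41] [ 0.506      -0.2486     -1.50189265  0.7772    ]
can1 scene 0.7 [219, 212, 28, 36] [ 0.5924 -0.263   1.2372  0.6717]
37.6 [ 0.60422261 -0.24895167  0.2284164 ] [-3.13768887e+00 -1.78261539e-03  1.50605115e+00]
case1 0.85 [109.8, 176.5, 86.8, 119.9] [ 0.4582 -0.2653  1.4745  0.8531]
case1 0.76 [47.3, 174.3, 82.7, 123.4] [ 0.4083 -0.2618  1.4049  0.6582]
can1 0.84 [292.8, 178.5, 63.8, 67.2] [ 0.6063 -0.2515  1.4808  0.8964]
can1 0.74 [179.0, 176.1, 71.9, 72.9] [ 0.5126 -0.2449  1.4307  0.9057]
pick
row [0.1337, -0.1902, -0.0] [0.0, -0.0, 9.0]
row [0.1337, -0.1902, 0.148] [0.0, -0.0, 9.0]
0.5535888064451988 -0.2964418686588274
carry
row [-0.1593, 0.1691, 0.0] [0.0, 0.0, -9.0]
```

View pics/w7.png

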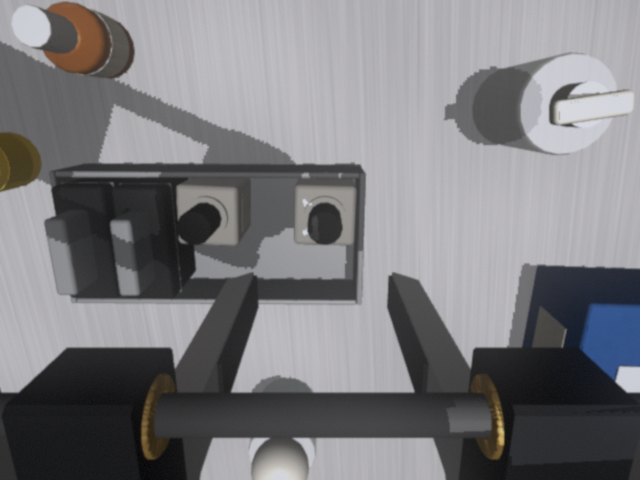

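Both cases and both canisters stand in the tray with clear gaps. The bottle is last.

>>> servo_tool --commands '[0.03,-0.042,0,0,0,5,0.06,0.06,-0.085,0,0,0,9,0.06,0.09,-0.128,0,0,0,9,0.06,0.12,-0.17,0,0,0,9,0.06,0.1335,-0.19,0,0,0,9,0.06,0.1335,-0.19,0.05,0,0,9,0.06,0.1335,-0.19,0.1,0,0,9,0.06,0.1335,-0.19,0.135,0,0,9,0.06,0.1335,-0.19,0.148,0,0,9,0.06,0.1335,-0.19,0.148,0,0,9,0.06]'

```text
time: 39.0
tool_pos: [0.4238, -0.1037, 0.0827]
ee_rot: [-3.141, -0.0, 1.349]
wrist_force: [0.1, 0.1, 0.0]
width: 0.0599
finger_force: 0.0
```

>>> servo_tool --commands '[0,0,0,0,0,0,0.005,0,0,0,0,0,0,0.005,0,0,0,0,0,0,0.005,0,0,0,0,0,0,0.005,0,0,-0.005,0,0,0,0.005,0,0,-0.015,0,0,0,0.005,0,0,-0.035,0,0,0,0.005,0,0,-0.065,0,0,0,0.005,0,0,-0.1,0,0,0,0.005,0,0,-0.13,0,0,0,0.005]'

```text
time: 40.25
tool_pos: [0.4241, -0.1038, 0.2148]
ee_rot: [3.14, 0.0, 1.349]
wrist_force: [0.0, -0.5, -2.5]
width: 0.0255
finger_force: 30.0
```

>>> servo_tool --commands '[0,0,-0.018,0,0,0,0.005,-0.015,0.017,-0.018,0,0,-3,0.005,-0.04,0.043,-0.018,0,0,-6,0.005,-0.07,0.075,-0.018,0,0,-9,0.005,-0.1,0.107,-0.018,0,0,-9,0.005,-0.13,0.14,-0.018,0,0,-9,0.005,-0.15,0.162,-0.018,0,0,-9,0.005,-0.159,0.171,-0.018,0,0,-9,0.005,-0.159,0.171,-0.018,0,0,-9,0.005,-0.159,0.171,-0.018,0,0,-9,0.005]'

```text
time: 41.5
tool_pos: [0.5555, -0.2955, 0.2312]
ee_rot: [-3.141, -0.001, 1.507]
wrist_force: [-0.7, 0.2, -2.2]
width: 0.0257
finger_force: 30.0
```

Run:
```python
from held import *
held('bottle1',1.506,.083)
print(tray(.05,-.025), robot.get_obs()['time'])
```

```text
scene 0.94 [207.0, 137.1, 30.1, 46.9] wrist 0.6 [272.9, 206.5, 98.7, 138.2]
tcp [ 0.5555 -0.2955  0.2312] obj [ 0.5567 -0.2961  0.1517  1.5445] off [ 0.0012 -0.0006 -0.0795] cost 0.251
(np.float64(0.5555846476373054), np.float64(-0.29657077923205627)) 41.7
```

>>> servo_tool --commands '[0,0,0.05,0,0,0,0.005,0,0,0.09,0,0,0,0.005,0,0,0.12,0,0,0,0.005,0,0,0.134,0,0,0,0.005,0,0,0.14,0,0,0,0.005,0,0,0.143,0,0,0,0.005,0,0,0.143,0,0,0,0.005,0,0,0.144,0,0,0,0.005]'

```text
time: 42.7
tool_pos: [0.5566, -0.2971, 0.0886]
ee_rot: [3.139, 0.001, 1.506]
wrist_force: [-1.0, 0.2, 3.1]
width: 0.0254
finger_force: 30.0
```

>>> servo_tool --commands '[0,0,0,0,0,0,0.045,0,0,0,0,0,0,0.045,0,0,0,0,0,0,0.045,0,0,-0.01,0,0,0,0.045,0,0,-0.05,0,0,0,0.045,0,0,-0.1,0,0,0,0.045,0,0,-0.144,0,0,0,0.045,0.06,0,-0.17,0,0,0,0.06,0.11,0,-0.17,0,0,0,0.06,0.11,0,-0.17,0,0,0,0.06]'

```text
time: 43.95
tool_pos: [0.5636, -0.1837, 0.2593]
ee_rot: [3.138, 0.0, 1.511]
wrist_force: [-0.3, -0.5, 0.4]
width: 0.0601
finger_force: 0.0
```

```bash
python3 look2.py pot
python3 - <<'E'
from lib import *; import pickle
V=pickle.load(open('v.pkl','rb')); s=V['scene']
o=robot.get_obs(); print(o['time'],o['tool_pos'],o['ee_rot'])
for d in spotter.trace('heat',s)[:1]: print('heat',d['conf'],fit([(s,d['region'].astype(np.uint8))],'heat',0,yaws=(-.11,)))
W=snap('wrist'); cv2.imwrite('pics/end.png',np.hstack([cv2.resize(W['img'],(400,300)),cv2.resize(s['img'],(400,300))]))
cv2.imwrite('pics/end2.png',np.hstack([cv2.resize(W['img'][200:480,80:560],(420,300)),cv2.resize(s['img'][130:400,180:580],(380,300))]))
for n in('case1','can1','bottle1'):
  for d in spotter.trace(n,W): 
    if d['conf']>.4: print(n,round(d['conf'],2),d['box'],fit([(W,d['region'].astype(np.uint8))],n,.005,yaws=(1.5,)))
E
```

```text
pot top 0.81 [132, 195, 51, 48] [0.5522 0.3336 0.2294 0.9671]
pot scene 0.61 [482, 312, 66, 59] [0.5511 0.3323 0.3285 0.9578]
44.15 [ 0.56274277 -0.18777103  0.25668601] [-3.14101789e+00  2.85793984e-04  1.50486933e+00]
heat 0.78 [ 0.4442  0.2368 -0.0381  0.8548]
case1 0.96 [178.7, 235.2, 62.5, 104.8] [ 0.4544 -0.234   1.0487  0.6029]
case1 0.79 [136.7, 233.8, 55.2, 111.6] [ 0.4073 -0.2624  1.3578  0.6963]
can1 0.73 [341.2, 235.1, 66.2, 63.9] [ 0.607  -0.251   1.5215  0.7379]
bottle1 0.83 [295.0, 272.7, 53.7, 81.2] [ 0.5582 -0.2963  1.3225  0.9364]
bottle1 0.73 [5.4, 189.4, 107.2, 65.0] [ 0.325  -0.1922  1.7719  0.946 ]
```

View pics/end.png

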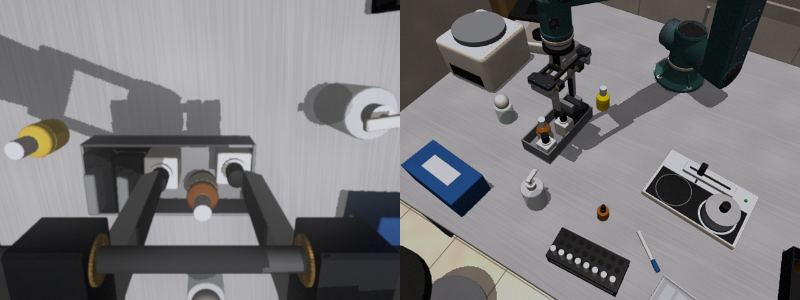

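The bottle, both canisters and both cases stand upright in the tray. The pot is in the ring, the control is level with the tab, and the bystanders have not moved. Handing in.

```bash
python3 -c "
from bench import close_job; print(close_job())"
```

```text
the job is handed in; nothing more can be done
None
```

The job is handed in (no verdict came back): the slide control is within about 2 mm of the tab, the pot stands within about 3 mm of the standby ring's centre, and all five items out on the bench (one bottle, two canisters, two cases) stand in the tray, with nothing else moved.

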